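# Cap the air-dryer column and hold the lid at its bleed position

## Robot

A 6-joint arm with a two-finger parallel gripper is mounted at the origin on a cart in front of the work surface, level with it; the furniture and walls round the work are solid. World frame = base frame: x ahead of the robot, y to its left, z up, the work surface at z = 0. Lengths are in mm, angles in rad, forces in N, time in s.
With the tool pointing down it reaches from about 350 to 975 mm from the base axis. Payload 7.1 kg.
Tool frame: the origin (TCP) lies midway between the tips of the shut fingers; the grasp point (between the pads) lies 19 mm behind it (ctrl.grasp_offset is the distance from the TCP to the grasp point, in mm); z points along the fingers, y is the line along which they close (so a half turn about z gives the same grasp; the last joint's range is limited). The gripper opens to 88 mm and grips with 3 to 60 N. Pads are 20 mm wide; open, the fingers measure 115 mm over their backs; the gripper's body (75 mm by 178 mm) begins 61 mm behind the grasp point.
Start: joints at [1.147, 0.423, 1.63, -0, 1.089, -0.019], TCP at [246.114, 574.485, 222.675] pointing down, gripper open.
Joint ranges: [-3, 3], [-0.9, 2.11], [0.09, 2.58], [-1.31, 4.45], [0.11, 2.69], [-2.54, 2.54]. Speed limits (rad/s): [2.39, 2.39, 3.01, 3.14, 3.14, 3.14].

## Interface

Orientations are given as a rotation vector (axis times angle).
In Python, from workcell import ctrl gives the robot as it stands. The module is installed in compiled form; this text tells all that it offers.
- The arm moves only by the tool servo_tool, never from a script. Its argument "rows" is a list of rows, each a list of 7 numbers: the turn, a rotation vector about the tool's x, y, z as a fraction of full scale, then the shift along the tool's x, y, z as a fraction of full scale, then the finger opening in mm, from 0 to 87.8. A call has 1 to 10 rows; each row is the pose to reach, as a shift and turn from the pose commanded when the call began, along the tool's axes at that moment; what a row does not reach only later rows make up. Full scale, the value 1, is 20 cm for a shift and 1.5 rad for a turn. A row lasts 1/8 s, in which the tool goes at most 62.5 mm and 10.7 degrees, less where a joint would pass 70% of its speed; a pose out of reach is approached as far as the arm can. A call with a number of a shift or a turn outside -1 to 1 is refused whole. A call with a gripper value outside its range is refused whole. The fingers move at their own pace and stop on an object; the grip force is fixed at half the most. Time passes only in rows, so rows that repeat a pose let the fingers close. It gives the time, the measured TCP pose, the force, the opening and the grip force at its end, in the units of the state.
- ctrl.get_obs(): the state, without advancing time (a new reading comes with each control period).
- ctrl.get_image(name): name is "side" or "top"; returns (picture, depth): 420x560x3 uint8, red, green, blue; 420x560 float32, mm along the optical axis (not along the pixel's ray), 0 where there is no reading.
- ctrl.camera_info(name): a dict with "intrinsics" (3x3 intrinsics, pixels), "R" (3x3) and "t" (3): a world point X has camera coordinates R X + t. Camera axes: x right, y down, z forward; pixel columns grow to the right and rows downward; lengths in mm; the calibration is good to about 2 mm. A picture is of the moment at which its call begins. camera_info takes no time and is no camera call.
- ctrl.close_job(): hands the job in; it is judged then, once.
The state is a dict: "t": time; "qpos": joint angles; "qvel": joint speeds; "joint_torque": joint torques, N m; "ee_pos": TCP position; "orientation": TCP orientation; "ft_force": force on the tool from outside, world axes, zero at the start; "moment": the same for the moment, N m; "width": finger opening in mm; "grasp_force": force on a finger pad.
Only numpy, scipy, OpenCV 4.12 (cv2) and the standard library are available. Lean on these libraries where they do the work, as an engineer would, in place of code of your own. Each camera call takes 0.05 s, during which the arm holds its last target. There are 200 camera calls.

## Task

Stack the loose blue cartridge squarely on top of the blue column of the air dryer, inside the corner lips, and let go of it. Then drop the black lid into the cartridge's mouth with its two pins through the two slots, and twist it clockwise (seen from above) from the white marks to the yellow half-turn marks, the bleed position; never turn it on so far that it clicks in at the red marks. A spring would turn the lid back, so finish while still gripping it there, and leave the other things on the table alone.

Things in the scene. Friction and masses are not known exactly. Their poses are not given: they have to be found in the camera images.
- dryer_base: Fixed air dryer: dark plate 104x104x22 mm with a brass hose fitting reaching 86 mm out along its +x, and on it a fixed blue square lower cartridge, 62x62 mm, ending in an aluminium rim plate 74x74 mm. Origin: centre of the underside; x, y along the square's sides, z up.
- column_top (a point): Centre of the column's flat top, 70 mm above the table, where the underside of the loose cartridge must rest; axes as dryer_base. Two small lips at each corner stand 10 mm above it, lean outward as a lead-in, and leave about 1.5 mm play a side round a 62 mm square at their foot, 4.5 mm at their tips.
- cartridge: Loose blue square tin 62x62 mm, 0.28 to 0.46 kg, flat sides up to 58 mm with two thin aluminium bands; grip it across two facing sides. On it a round dark steel collar, 62 mm outside diameter, up to 73 mm. Origin: centre of the underside; x, y along the sides, z up. Any of its four square orientations on the column will do. It may turn a few degrees between the lips.
- mouth (a point): Centre of the cartridge's mouth, level with the collar's top; axes as cartridge. Bore 37 mm diameter, floor 15 mm down, roof ring 5 mm thick. Two slots 11 to 15 mm wide go through the roof along +x and -x, out to 26 mm from the axis. Marks on the collar's top: white at both slots, yellow 45 degrees clockwise of them, red 90 degrees clockwise.
- lid: Loose black lid, 0.12 kg, standing on its spigot. Origin: centre of the spigot's underside, z up. Spigot 32 mm diameter with tapered foot, flange 52 mm diameter from 16.5 to 23.5 mm height. Two round steel pins, 7 mm diameter, stick out along +x and -x to 24 mm from the axis, centres 4.5 mm above the underside. A half turn makes no difference.
- lid_grip (a point): Point on the axis in the upright grip bar, 46 mm above the spigot's underside; axes as lid. The bar is 46 mm long along x (over the pins), 14 mm thick along y, from 23.5 to 59.5 mm height, with yellow ends and top line. With the pins over the slots the lid sinks until its underside rests on the mouth's floor, 58 mm above the cartridge's underside; else it stays 14 mm higher.
- spring_ring (a joint): Ring in the mouth that the lid's pins push clockwise, rad; rests at 0, touched once the lid has turned 0.12 to 0.15 rad, then follows it (0.65 at the yellow marks). Pushes back with 0.04 to 0.2 N m, so a released lid turns back. The lid turns clockwise only; from 60 degrees plungers resist, near 80 degrees it clicks past them into the lock at 90 degrees.
- red_pliers: Bystander: red-handled pliers, 145 mm long, 12 mm high, lying to the right of the dryer; origin at its underside.
- meter: Bystander: black and grey handheld electric meter, 74x125x45 mm, lying left of the dryer; origin centre of underside.

How it is judged (in metres and radians):
On the way, in this order (a step that is already met when the one before it is completed fails the run):
1. the cartridge stands squarely on the column, inside the lips, and is let go (horizontal distance between cartridge and column_top below 0.006 m and z of cartridge in the frame of column_top between -0.003 and 0.003 m and angle between cartridge's own z axis and vertical below 0.05 rad and (angle between the x axis of cartridge and the x axis of dryer_base, either way round below 0.17 rad or angle between the x axis of cartridge and the y axis of dryer_base, either way round below 0.17 rad) and contact force between the fingers and cartridge below 0.2 N), for 0.2 s.
2. the lid is down home in the mouth, still short of the half-turn marks (z of lid in the frame of cartridge between 0.054 and 0.0615 m and horizontal distance between lid and mouth below 0.005 m and angle between the x axis of lid and the x axis of cartridge, either way round below 0.55 rad), for 0.1 s.
At the end, for the whole second after the job is handed in: Cartridge let down on the column: within 6 mm of centre, 3 mm in height, 0.05 rad level, 0.17 rad square; lid home (54 to 61.5 mm above the cartridge's underside, within 5 mm of its axis), turned 0.60 to 0.97 rad clockwise, spring ring past 0.35 rad, still, and gripped with over 2 N (horizontal distance between cartridge and column_top below 0.006 m and z of cartridge in the frame of column_top between -0.003 and 0.003 m and angle between cartridge's own z axis and vertical below 0.05 rad and (angle between the x axis of cartridge and the x axis of dryer_base, either way round below 0.17 rad or angle between the x axis of cartridge and the y axis of dryer_base, either way round below 0.17 rad) and z of lid in the frame of cartridge between 0.054 and 0.0615 m and horizontal distance between lid and mouth below 0.005 m and angle between the x axis of lid and the x axis of cartridge, either way round between 0.6 and 0.97 rad and value of joint spring_ring above 0.35 rad and contact force between the fingers and lid above 2 N and angular speed of lid below 0.2 rad/s); the arm keeps its last pose, push and grip.
It fails at once if the lid is turned on into the click (beyond 1.2 rad) (z of lid in the frame of cartridge between 0.054 and 0.0615 m and horizontal distance between lid and mouth below 0.005 m and angle between the x axis of lid and the x axis of cartridge, either way round above 1.2 rad).
It fails at once if a bystander is moved (distance of any of red_pliers, meter from where it was at the start of the episode above 0.02 m).
It also fails if it takes over 53 s, if anything falls off the work surface, if the arm or the gripper's body presses on something with over 40 N, if the wrist force passes 120 N, or if a joint passes its speed limit or range.

## Working session

There is one attempt and no reset: what is moved stays moved. The work goes in short steps, Python scripts to look and compute and a tool call to move; the robot and the scene stay as the last step left them, time stands still between calls to the robot, and variables do not carry over. Pictures are saved under pics/ and viewed, at most 10 in all, crops included, and the job is handed in when it is done.

Besides the shell and the picture viewer there is one more tool, called after "Request:" as name([rows], argument=value, ...), one row to a line, values as JSON. servo_tool: Moves the arm, as the interface text tells. Its arguments: {"type":"object","properties":{"rows":{"type":"array","items":{"type":"array","items":{"type":"number"}}}},"required":["rows"]}

```bash
mkdir -p pics; cat > h.py <<'E'
import numpy as np, cv2
from workcell import ctrl
def shot(n,f=None):
    im,d=ctrl.get_image(n)
    if f: cv2.imwrite('pics/'+f,im[:,:,::-1])
    c=ctrl.camera_info(n); K=np.array(c['intrinsics']);R=np.array(c['R']);t=np.array(c['t'])
    v,u=np.mgrid[:d.shape[0],:d.shape[1]]
    P=np.stack([(u-K[0,2])/K[0,0]*d,(v-K[1,2])/K[1,1]*d,d],-1)
    W=(P-t)@R
    W[d==0]=np.nan
    return im,d,W
E
python3 - <<'E'
from h import *
for n in('top','side'):
    im,d,W=shot(n,n+'1.png'); np.savez(n+'1.npz',im=im,W=W)
    c=ctrl.camera_info(n);print(n,-np.array(c['R']).T@np.array(c['t']),c['intrinsics'])
print(ctrl.get_obs(), ctrl.grasp_offset)
E
```

```text
top [ 484.13907962  131.2576978  1017.14820872] [[419.63800956   0.         285.31356943]
 [  0.         419.63800956 216.99349993]
 [  0.           0.           1.        ]]
side [ 221.82631011 -570.7461106   583.42487427] [[451.51380433   0.         280.85987125]
 [  0.         451.51380433 204.24656869]
 [  0.           0.           1.        ]]
{'t': 0.1, 'qpos': array([ 1.14700727e+00,  4.23756482e-01,  1.63060812e+00, -1.25226866e-05,
        1.08861337e+00, -1.90189958e-02]), 'qvel': array([ 0.00031103, -0.00374699, -0.00259375,  0.00060222,  0.00083957,
        0.00148168]), 'joint_torque': array([ 1.44938822e-04, -5.45615530e+01, -2.74323910e+01,  6.46413700e-02,
        1.88008673e-02, -4.36474818e-05]), 'ee_pos': array([245.91163626, 574.03769829, 221.98653688]), 'orientation': array([-6.31411693e-01, -3.07718634e+00,  2.12657204e-03]), 'ft_force': array([ 0.58344471,  0.14881513, -0.12507435]), 'moment': array([ 0.03971157, -0.02612598,  0.03092624]), 'grasp_force': 0.0, 'width': 88.06235843326243} 18.700000000000003
```

View pics/top1.png

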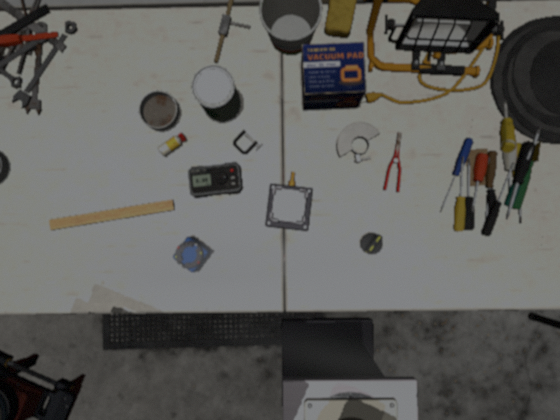

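View pics/side1.png

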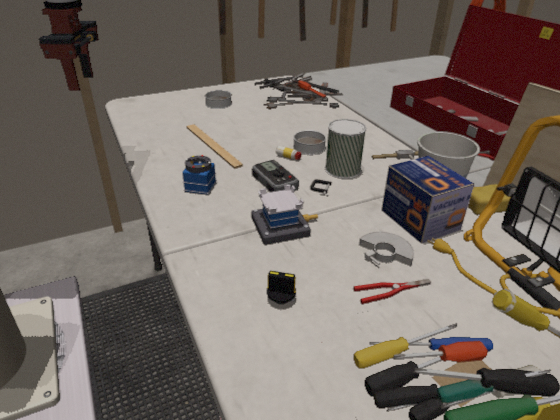

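Top view: cartridge at pixel (192,254), dryer at (290,207), lid at (371,243), meter at (215,180), pliers at (395,165). Next step is to measure them by depth.

```bash
python3 - <<'E'
from h import *
z=np.load('top1.npz');im=z['im'];W=z['W']
def reg(u,v,r,lo,hi):
    m=np.zeros(W.shape[:2],bool);m[v-r:v+r,u-r:u+r]=1
    with np.errstate(all='ignore'): m&=(W[...,2]>lo)&(W[...,2]<hi)
    return m
def rect(n,u,v,r,lo,hi):
    m=reg(u,v,r,lo,hi);p=W[m][:,:2].astype(np.float32);a=cv2.minAreaRect(p)
    print(n,len(p),'mean',p.mean(0).round(1),'z',np.percentile(W[m][:,2],[5,50,95]).round(1),'rect',a)
print('table z',np.nanmedian(W[270:290,300:340,2]))
rect('rim',290,207,32,60,90)
rect('plate',290,207,32,12,30)
rect('cart all',192,254,26,40,90)
rect('cart collar',192,254,26,66,90)
rect('lid all',371,243,18,10,70)
rect('lid bar',371,243,18,48,70)
rect('meter',215,180,36,15,60)
rect('pliers',395,165,38,6,25)
o=[cv2.resize(im[v-25:v+25,u-25:u+25,::-1],(260,260),interpolation=cv2.INTER_CUBIC) for u,v in((192,254),(290,207),(371,243))]
cv2.imwrite('pics/crop1.png',np.clip(np.hstack(o)*1.6,0,255))
E
```

```text
table z 1.2224357949542717
rim 1114 mean [562.8 139.9] z [67.1 70.  79.2] rect ((562.880859375, 139.84378051757812), (78.25031280517578, 78.88755798339844), 82.77063751220703)
plate 821 mean [560.3 138.2] z [17.2 21.4 24.7] rect ((574.9130859375, 138.297119140625), (103.80207061767578, 128.3109588623047), 82.7701187133789)
cart all 784 mean [454.  364.1] z [51.6 61.2 75.2] rect ((453.6085510253906, 367.00927734375), (62.67607116699219, 62.1456413269043), 52.57746887207031)
cart collar 363 mean [453.6 366.2] z [69.9 73.  75.8] rect ((453.59222412109375, 366.93096923828125), (61.19986343383789, 58.53691101074219), 89.35303497314453)
lid all 391 mean [474.5 -51.7] z [20.4 25.1 60.4] rect ((473.4838562011719, -53.50314712524414), (50.026702880859375, 48.452850341796875), 41.2830810546875)
lid bar 136 mean [474.  -53.2] z [52.7 58.4 61.3] rect ((474.3441467285156, -54.22212219238281), (14.137313842773438, 47.49361038208008), 53.558067321777344)
meter 1553 mean [629.  314.2] z [24.9 31.6 39.3] rect ((658.5735473632812, 326.82745361328125), (132.2451171875, 140.8820343017578), 5.756916522979736)
pliers 658 mean [691.7 -83.2] z [ 6.9 11.7 21.2] rect ((668.377197265625, -114.96281433105469), (170.8464813232422, 180.3004608154297), 1.4000451564788818)[ WARN:0@0.201] global loadsave.cpp:1063 imwrite_ Unsupported depth image for selected encoder is fallbacked to CV_8U.
```

View pics/crop1.png

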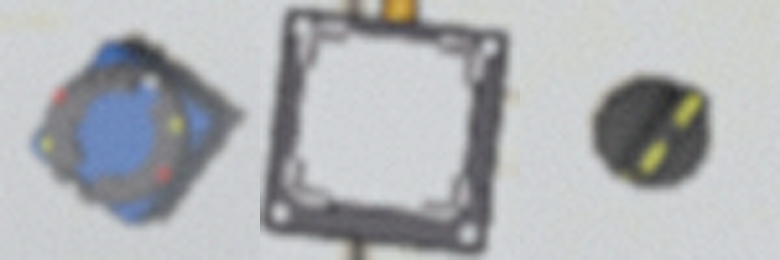

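Cartridge at (453.6,367) with sides at 52.6°/-37.4° and slots along -37.4°. Column at (562.9,139.9), yaw -7.2°. Lid at (474,-54), bar along -36.4°. All sizes agree with those given.

```bash
cat > go.py <<'E'
# usage: go.py x y z yaw_deg_of_tool_y
import sys,numpy as np
from scipy.spatial.transform import Rotation as Ro
from workcell import ctrl
x,y,z,a=map(float,sys.argv[1:5]);a=np.radians(a)
o=ctrl.get_obs();R=Ro.from_rotvec(o['orientation'])
T=Ro.from_matrix(np.array([[-np.sin(a)*-1,np.cos(a),0],[-np.cos(a),np.sin(a),0],[0,0,-1]]))
M=R.as_matrix()
print('t',o['t'],'pos',o['ee_pos'].round(1),'yaw_y',np.degrees(np.arctan2(M[1,1],M[0,1])).round(2),'tilt',np.degrees(np.arccos(-M[2,2])).round(2),'w',round(o['width'],1),'F',o['ft_force'].round(1),'g',round(o['grasp_force'],1))
print('turn',((R.inv()*T).as_rotvec()/1.5).round(4),'shift',(M.T@(np.array([x,y,z])-o['ee_pos'])/200).round(4),'world xyz unit dirs(tool x,y):',M[:2,:2].T.round(3).tolist(),'q',o['qpos'].round(2))
E
python3 go.py 453.6 367 130 52.6;python3 go.py 453.6 367 24 52.6
```

```text
Traceback (most recent call last):
  File "go.py", line 7, in <module>
    T=Ro.from_matrix(np.array([[-np.sin(a)*-1,np.cos(a),0],[-np.cos(a),np.sin(a),0],[0,0,-1]]))
  File "scipy/spatial/transform/_rotation.pyx", line 1143, in scipy.spatial.transform._rotation.Rotation.from_matrix
ValueError: Non-positive determinant (left-handed or null coordinate frame) in rotation matrix 0: [[ 0.79441462  0.60737584  0.        ]
 [-0.60737584  0.79441462  0.        ]
 [ 0.          0.         -1.        ]].
Traceback (most recent call last):
  File "go.py", line 7, in <module>
    T=Ro.from_matrix(np.array([[-np.sin(a)*-1,np.cos(a),0],[-np.cos(a),np.sin(a),0],[0,0,-1]]))
  File "scipy/spatial/transform/_rotation.pyx", line 1143, in scipy.spatial.transform._rotation.Rotation.from_matrix
ValueError: Non-positive determinant (left-handed or null coordinate frame) in rotation matrix 0: [[ 0.79441462  0.60737584  0.        ]
 [-0.60737584  0.79441462  0.        ]
 [ 0.          0.         -1.        ]].
```

Tool x is at y+90°, so the signs need fixing.

```bash
sed -i 's/\[-np.sin(a)\*-1,/[-np.sin(a),/; s/\[-np.cos(a),np.sin(a),0\]/[np.cos(a),np.sin(a),0]/' go.py
python3 go.py 453.6 367 130 52.6;python3 go.py 453.6 367 24 52.6
```

```text
t 0.1 pos [245.9 574.  222. ] yaw_y 66.81 tilt 0.08 w 88.1 F [ 0.6  0.1 -0.1] g 0.0
turn [-9.000e-04  1.000e-04  1.653e-01] shift [-1.3622 -0.542   0.4607] world xyz unit dirs(tool x,y): [[-0.919, 0.394], [0.394, 0.919]] q [ 1.15  0.42  1.63 -0.    1.09 -0.02]
t 0.1 pos [245.9 574.  222. ] yaw_y 66.81 tilt 0.08 w 88.1 F [ 0.6  0.1 -0.1] g 0.0
turn [-9.000e-04  1.000e-04  1.653e-01] shift [-1.3622 -0.5412  0.9907] world xyz unit dirs(tool x,y): [[-0.919, 0.394], [0.394, 0.919]] q [ 1.15  0.42  1.63 -0.    1.09 -0.02]
```

Request:
servo_tool([
  [0,0,0.08,-0.3,-0.12,0.05,87],
  [0,0,0.165,-0.6,-0.24,0.1,87],
  [0,0,0.165,-0.9,-0.36,0.2,87],
  [0,0,0.165,-1,-0.4,0.25,87],
  [0,0,0.165,-1,-0.4,0.25,87],
])

```text
t: 0.72
ee_pos: [399.2, 420.0, 171.4]
orientation: [-1.011, -2.973, 0.004]
ft_force: [0.1, 0.4, 0.2]
width: 86.9
grasp_force: 0.0
```

```bash
python3 go.py 453.6 367 130 52.6;python3 go.py 453.6 367 24 52.6
```

```text
t 0.725 pos [399.2 420.  171.4] yaw_y 52.43 tilt 0.16 w 86.9 F [0.1 0.4 0.2] g 0.0
turn [-0.0018 -0.0002 -0.002 ] shift [-0.3773 -0.0434  0.2071] world xyz unit dirs(tool x,y): [[-0.793, 0.61], [0.61, 0.793]] q [ 0.79  0.42  1.77 -0.    0.95 -0.12]
t 0.725 pos [399.2 420.  171.4] yaw_y 52.43 tilt 0.16 w 86.9 F [0.1 0.4 0.2] g 0.0
turn [-0.0018 -0.0002 -0.002 ] shift [-0.3775 -0.042   0.7371] world xyz unit dirs(tool x,y): [[-0.793, 0.61], [0.61, 0.793]] q [ 0.79  0.42  1.77 -0.    0.95 -0.12]
```

Request:
servo_tool([
  [0,0,-0.002,-0.2,-0.03,0.05,87],
  [0,0,-0.002,-0.377,-0.043,0.2,87],
  [0,0,-0.002,-0.377,-0.043,0.2,87],
  [0,0,-0.002,-0.377,-0.043,0.4,87],
  [0,0,-0.002,-0.377,-0.043,0.6,87],
  [0,0,-0.002,-0.377,-0.043,0.73,87],
  [0,0,-0.002,-0.377,-0.043,0.73,87],
])

```text
t: 1.6
ee_pos: [451.3, 370.3, 25.7]
orientation: [-0.999, -2.976, 0.004]
ft_force: [0.3, 0.1, -0.1]
width: 86.6
grasp_force: 0.0
```

```bash
python3 go.py 453.6 367 24 52.6; python3 - <<'E'
from h import *
im,d,W=shot('top','top2.png')
cv2.imwrite('pics/c2.png',np.clip(cv2.resize(im[214:294,150:240,::-1],(675,600),interpolation=cv2.INTER_CUBIC)*1.4,0,255).astype(np.uint8))
E
```

```text
t 1.6 pos [451.3 370.3  25.7] yaw_y 52.88 tilt 0.17 w 86.6 F [ 0.3  0.1 -0.1] g 0.0
turn [-0.0019 -0.0007  0.0032] shift [-0.0191 -0.0062  0.0085] world xyz unit dirs(tool x,y): [[-0.797, 0.604], [0.604, 0.797]] q [ 0.67  0.65  1.81  0.    0.68 -0.26]
```

View pics/c2.png

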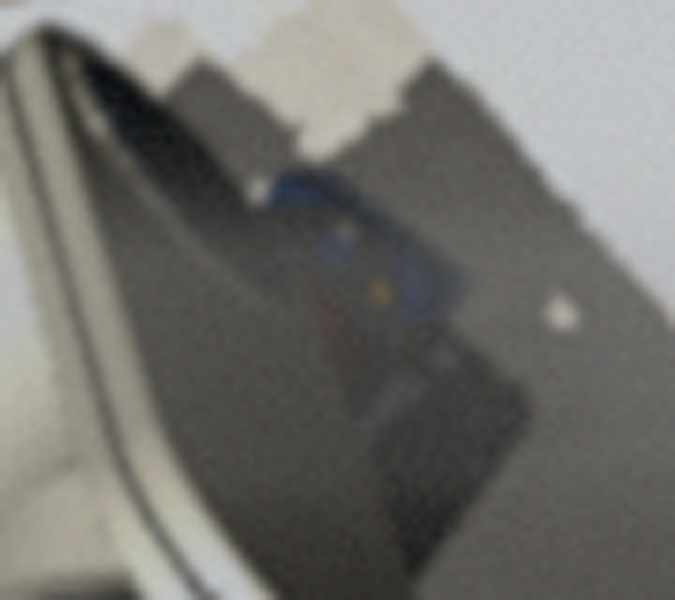

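The arm hides the view but nothing is touched. I'll correct by 4 mm and close.

Request:
servo_tool([
  [0,0,0,-0.019,-0.006,0.004,87],
  [0,0,0,-0.019,-0.006,0.004,87],
  [0,0,0,-0.019,-0.006,0.004,55],
  [0,0,0,-0.019,-0.006,0.004,50],
  [0,0,0,-0.019,-0.006,0.004,50],
  [0,0,0,-0.019,-0.006,0.004,50],
  [0,0,0,-0.019,-0.006,0.004,50],
  [0,0,0,-0.019,-0.006,0.004,50],
])

```text
t: 2.65
ee_pos: [454.7, 365.5, 26.0]
orientation: [-1.002, -2.977, 0.003]
ft_force: [-2.2, -3.3, 5.1]
width: 62.2
grasp_force: 30.0
```

```bash
python3 go.py 453.6 367 24 52.6; python3 go.py 562.9 139.9 120 82.8
```

```text
t 2.65 pos [454.7 365.5  26. ] yaw_y 52.8 tilt 0.12 w 62.2 F [-2.2 -3.3  5.1] g 30.0
turn [-0.0014 -0.0002  0.0023] shift [0.0091 0.0025 0.0102] world xyz unit dirs(tool x,y): [[-0.797, 0.605], [0.605, 0.797]] q [ 0.66  0.65  1.81 -0.    0.68 -0.26]
t 2.65 pos [454.7 365.5  26. ] yaw_y 52.8 tilt 0.12 w 62.2 F [-2.2 -3.3  5.1] g 30.0
turn [-0.0013 -0.0006 -0.3491] shift [-1.1126 -0.5726 -0.469 ] world xyz unit dirs(tool x,y): [[-0.797, 0.605], [0.605, 0.797]] q [ 0.66  0.65  1.81 -0.    0.68 -0.26]
```

Gripped at 62.2 mm. Lift and carry.

Request:
servo_tool([
  [0,0,0,0,0,-0.2,50],
  [0,0,0,0,0,-0.4,50],
  [0,0,-0.08,-0.2,-0.1,-0.57,50],
  [0,0,-0.18,-0.45,-0.25,-0.57,50],
  [0,0,-0.26,-0.7,-0.4,-0.57,50],
  [0,0,-0.35,-0.9,-0.5,-0.57,50],
  [0,0,-0.35,-0.9,-0.5,-0.57,50],
])

```text
t: 3.52
ee_pos: [538.9, 175.0, 139.2]
orientation: [-0.2, -3.134, 0.001]
ft_force: [-0.8, 0.7, -5.5]
width: 62.0
grasp_force: 30.0
```

```bash
python3 go.py 564.7 139.7 130 82.8
```

```text
t 3.525 pos [538.9 175.  139.2] yaw_y 82.7 tilt 0.07 w 62.0 F [-0.8  0.7 -5.5] g 30.0
turn [-0.0005 -0.0006 -0.0012] shift [-0.1505 -0.1586  0.0462] world xyz unit dirs(tool x,y): [[-0.992, 0.127], [0.127, 0.992]] q [ 0.29  0.45  1.82 -0.    0.88 -1.15]
```

Request:
servo_tool([
  [0,0,0,-0.08,-0.08,0,50],
  [0,0,0,-0.15,-0.158,0.04,50],
  [0,0,0,-0.15,-0.158,0.04,50],
  [0,0,0,-0.15,-0.158,0.04,50],
])

```text
t: 4.03
ee_pos: [563.9, 142.8, 131.3]
orientation: [-0.196, -3.134, 0.0]
ft_force: [0.1, 1.3, -5.0]
width: 61.9
grasp_force: 30.0
```

```bash
python3 go.py 564.7 139.7 100 82.8;  python3 - <<'E'
from h import *
im,d,W=shot('side','side3.png')
cv2.imwrite('pics/c3.png',np.clip(cv2.resize(im[130:260,210:360,::-1],(690,600),interpolation=cv2.INTER_CUBIC)*1.3,0,255).astype(np.uint8))
E
```

```text
t 4.025 pos [563.9 142.8 131.3] yaw_y 82.86 tilt 0.06 w 61.9 F [ 0.1  1.3 -5. ] g 30.0
turn [-0.0001 -0.0007  0.0007] shift [-0.0062 -0.015   0.1567] world xyz unit dirs(tool x,y): [[-0.992, 0.124], [0.124, 0.992]] q [ 0.23  0.48  1.79  0.    0.87 -1.22]
```

View pics/c3.png

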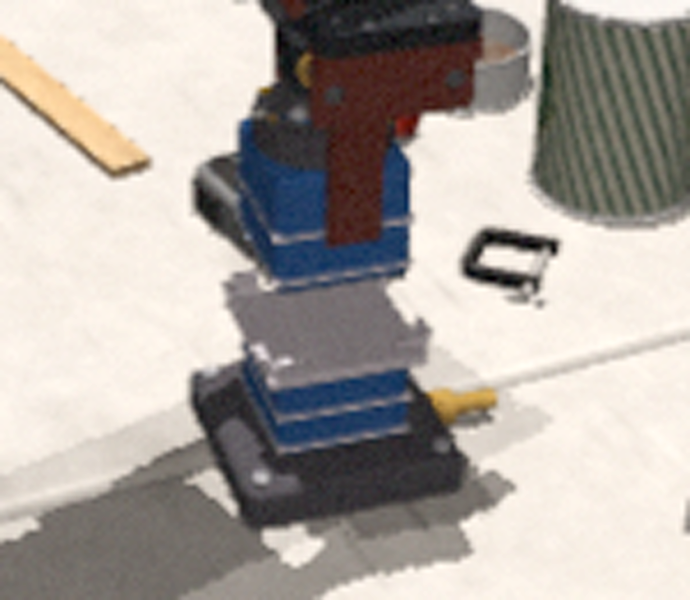

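The cartridge (bottom edge at columns 285–408) sits directly over the lower column (285–410). It is about 3 mm off in y, so I'll correct that, then lower.

Request:
servo_tool([
  [0,0,0,-0.006,-0.015,0,50],
  [0,0,0,-0.006,-0.015,0.06,50],
  [0,0,0,-0.006,-0.015,0.06,50],
  [0,0,0,-0.006,-0.015,0.06,50],
])

```text
t: 4.58
ee_pos: [564.8, 139.7, 119.6]
orientation: [-0.195, -3.135, 0.0]
ft_force: [-0.1, 0.5, -5.3]
width: 62.1
grasp_force: 30.0
```

```bash
python3 go.py 564.7 139.7 97 82.8
```

```text
t 4.575 pos [564.8 139.7 119.6] yaw_y 82.89 tilt 0.03 w 62.1 F [-0.1  0.5 -5.3] g 30.0
turn [-0.0001 -0.0003  0.001 ] shift [ 0.0006 -0.0002  0.113 ] world xyz unit dirs(tool x,y): [[-0.992, 0.124], [0.124, 0.992]] q [ 0.22  0.5   1.79  0.    0.85 -1.22]
```

Request:
servo_tool([
  [0,0,0,0,0,0.04,50],
  [0,0,0,0,0,0.08,50],
  [0,0,0,0,0,0.1,50],
  [0,0,0,0,0,0.113,50],
  [0,0,0,0,0,0.113,50],
  [0,0,0,0,0,0.113,50],
])

```text
t: 5.32
ee_pos: [565.2, 139.7, 97.5]
orientation: [0.195, 3.135, 0.0]
ft_force: [-0.5, 0.9, -4.8]
width: 62.3
grasp_force: 30.0
```

```bash
python3 go.py 564.7 139.7 96 82.8
```

```text
t 5.325 pos [565.2 139.7  97.5] yaw_y 82.88 tilt 0.02 w 62.3 F [-0.5  0.9 -4.8] g 30.0
turn [0.0001 0.0002 0.0009] shift [ 0.0025 -0.0002  0.0073] world xyz unit dirs(tool x,y): [[-0.992, 0.124], [0.124, 0.992]] q [ 0.22  0.53  1.8  -0.    0.81 -1.22]
```

Request:
servo_tool([
  [0,0,0,0,0,0.008,50],
  [0,0,0,0,0,0.01,50],
  [0,0,0,0,0,0.01,50],
])

```text
t: 5.7
ee_pos: [565.7, 139.7, 96.1]
orientation: [0.195, 3.134, 0.0]
ft_force: [-0.3, 0.0, 4.3]
width: 62.2
grasp_force: 30.0
```

```bash
python3 go.py 564.7 139.7 96 82.8
```

```text
t 5.7 pos [565.7 139.7  96.1] yaw_y 82.88 tilt 0.09 w 62.2 F [-0.3  0.   4.3] g 30.0
turn [0.0003 0.001  0.0009] shift [ 0.0049 -0.0008  0.0003] world xyz unit dirs(tool x,y): [[-0.992, 0.124], [0.124, 0.992]] q [ 0.22  0.53  1.8  -0.    0.8  -1.22]
```

Contact occurs exactly at the predicted height (96.1). Release and rise.

Request:
servo_tool([
  [0,0,0,0,0,0,87],
  [0,0,0,0,0,0,87],
  [0,0,0,0,0,0,87],
  [0,0,0,0,0,0,87],
  [0,0,0,0,0,-0.25,87],
  [0,0,0,0,0,-0.5,87],
  [0,0,0,0,-0.3,-0.5,87],
  [0,0,0,0,-0.6,-0.5,87],
  [0,0,0,0,-0.9,-0.5,87],
  [0,0,0,0,-0.9,-0.5,87],
])

```text
t: 6.95
ee_pos: [542.1, -42.2, 195.4]
orientation: [-0.203, -3.135, 0.001]
ft_force: [0.6, 0.1, -0.5]
width: 86.5
grasp_force: 0.0
```

```bash
python3 go.py 474 -54 120 53.6; cat > m.py <<'E'
from h import *
im,d,W=shot('top','top4.png')
Z=W[...,2]
def rect(n,u,v,r,lo,hi):
    m=np.zeros(Z.shape,bool);m[v-r:v+r,u-r:u+r]=1;m&=(np.nan_to_num(Z)>lo)&(np.nan_to_num(Z)<hi)
    p=W[m][:,:2].astype(np.float32);print(n,len(p),p.mean(0).round(1),np.percentile(W[m][:,2],[5,50,95]).round(1),cv2.minAreaRect(p))
rect('collar',285,207,34,136,160);rect('cart',285,207,34,110,160);rect('rim',290,207,34,60,85)
rect('lid',371,243,18,10,70);rect('bar',371,243,18,48,70)
cv2.imwrite('pics/c4.png',np.clip(cv2.resize(im[167:247,245:335,::-1],(675,600),interpolation=cv2.INTER_CUBIC)*1.5,0,255).astype(np.uint8))
E
python3 m.py
```

```text
t 6.95 pos [542.1 -42.2 195.4] yaw_y 82.59 tilt 0.02 w 86.5 F [ 0.6  0.1 -0.5] g 0.0
turn [-3.000e-04  1.000e-04  3.373e-01] shift [ 0.3302 -0.102   0.3769] world xyz unit dirs(tool x,y): [[-0.992, 0.129], [0.129, 0.992]] q [-0.1   0.34  1.83 -0.    0.97 -1.54]
collar 399 [564.4 141.1] [140.1 142.5 145.2] ((564.1966552734375, 141.32723999023438), (60.79603576660156, 59.39379119873047), 89.82678985595703)
cart 846 [563.3 141.1] [124.1 129.9 144.6] ((564.363525390625, 141.1627197265625), (62.06359100341797, 61.9997673034668), 83.14900970458984)
rim 269 [548.4 133.6] [67.6 71.6 81.2] ((562.7473754882812, 139.92831420898438), (78.07085418701172, 78.57955169677734), 82.47350311279297)
lid 360 [474.2 -49.8] [19.9 25.1 60.4] ((472.727783203125, -50.09605407714844), (50.62551498413086, 43.31145477294922), 19.447580337524414)
bar 125 [472.9 -51.8] [50.9 58.7 61.7] ((473.5364074707031, -53.61330032348633), (14.088292121887207, 45.877689361572266), 52.9702262878418)
```

View pics/c4.png

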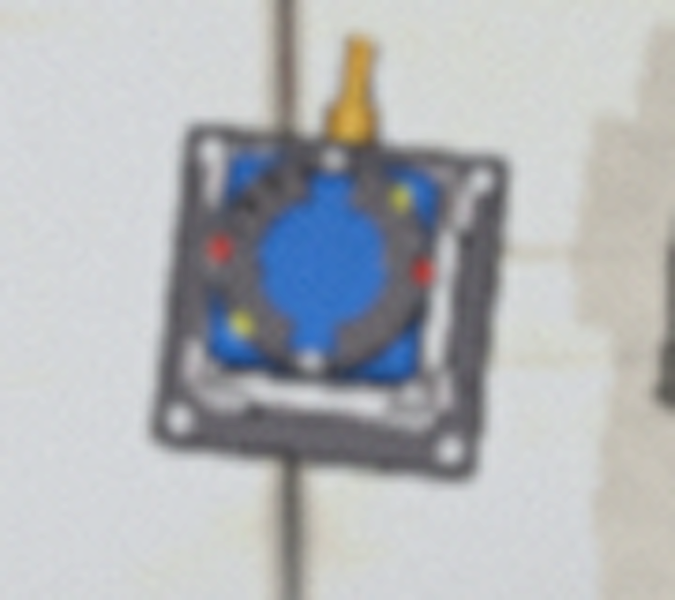

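The cartridge sits squarely at (564.3,141.2), top at 143 mm, with white slot marks at pixels (332,158) and (312,358). Slot axis is about -7°. Now the lid.

Request:
servo_tool([
  [0,0,0.1,0.15,-0.05,0.1,60],
  [0,0,0.2,0.33,-0.1,0.3,60],
  [0,0,0.3,0.33,-0.1,0.4,60],
  [0,0,0.34,0.33,-0.1,0.4,60],
  [0,0,0.34,0.33,-0.1,0.4,60],
  [0,0,0.34,0.33,-0.1,0.4,60],
])

```text
t: 7.75
ee_pos: [475.2, -49.8, 115.5]
orientation: [0.976, 2.986, 0.0]
ft_force: [-0.1, 0.4, 0.5]
width: 59.9
grasp_force: 0.0
```

```bash
python3 go.py 474 -53.9 29 53.3
```

```text
t 7.75 pos [475.2 -49.8 115.5] yaw_y 53.79 tilt 0.03 w 59.9 F [-0.1  0.4  0.5] g 0.0
turn [0.0003 0.0003 0.0058] shift [-0.0069 -0.0201  0.4324] world xyz unit dirs(tool x,y): [[-0.807, 0.591], [0.591, 0.807]] q [-0.13  0.38  2.02  0.    0.74 -1.07]
```

Request:
servo_tool([
  [0,0,0.006,-0.007,-0.02,0.1,60],
  [0,0,0.006,-0.007,-0.02,0.25,60],
  [0,0,0.006,-0.007,-0.02,0.38,60],
  [0,0,0.006,-0.007,-0.02,0.43,60],
  [0,0,0.006,-0.007,-0.02,0.43,60],
  [0,0,0.006,-0.007,-0.02,0.43,60],
])

```text
t: 8.5
ee_pos: [474.2, -54.7, 30.1]
orientation: [0.992, 2.979, 0.0]
ft_force: [-0.7, 0.6, 0.7]
width: 60.0
grasp_force: 0.0
```

```bash
python3 go.py 474 -53.9 29 53.3
```

```text
t 8.5 pos [474.2 -54.7  30.1] yaw_y 53.15 tilt 0.09 w 60.0 F [-0.7  0.6  0.7] g 0.0
turn [ 0.0005  0.0009 -0.0017] shift [0.0034 0.0025 0.0055] world xyz unit dirs(tool x,y): [[-0.8, 0.6], [0.6, 0.8]] q [-0.14  0.54  2.05  0.    0.54 -1.07]
```

Request:
servo_tool([
  [0,0,0,0.003,0.003,0,30],
  [0,0,0,0.003,0.003,0,8],
  [0,0,0,0.003,0.003,0,5],
  [0,0,0,0.003,0.003,0,5],
  [0,0,0,0.003,0.003,0,5],
  [0,0,0,0.003,0.003,0,5],
  [0,0,0,0.003,0.003,0,5],
])

```text
t: 9.38
ee_pos: [473.3, -53.9, 29.3]
orientation: [-0.993, -2.98, 0.0]
ft_force: [0.5, -0.0, 0.7]
width: 14.0
grasp_force: 30.0
```

```bash
python3 go.py 564 140 29 83
```

```text
t 9.375 pos [473.3 -53.9  29.3] yaw_y 53.14 tilt 0.01 w 14.0 F [ 0.5 -0.   0.7] g 30.0
turn [-0.000e+00 -1.000e-04 -3.474e-01] shift [0.2188 1.0475 0.0013] world xyz unit dirs(tool x,y): [[-0.8, 0.6], [0.6, 0.8]] q [-0.14  0.54  2.05 -0.    0.54 -1.07]
```

Gripped at 14.0 mm. Lift, then carry to above the mouth.

Request:
servo_tool([
  [0,0,0,0,0,-0.25,5],
  [0,0,0,0,0.05,-0.55,5],
  [0,0,0,0.03,0.2,-0.87,5],
  [0,0,-0.1,0.1,0.4,-0.87,5],
  [0,0,-0.2,0.15,0.6,-0.87,5],
  [0,0,-0.3,0.2,0.8,-0.87,5],
  [0,0,-0.347,0.22,0.95,-0.87,5],
  [0,0,-0.347,0.22,0.95,-0.87,5],
  [0,0,-0.347,0.22,0.95,-0.87,5],
])

```text
t: 10.5
ee_pos: [551.3, 124.0, 202.7]
orientation: [-0.194, -3.134, 0.001]
ft_force: [0.2, -0.5, -1.7]
width: 13.8
grasp_force: 30.0
```

```bash
python3 go.py 563.5 140.3 190 83
```

```text
t 10.5 pos [551.3 124.  202.7] yaw_y 82.92 tilt 0.09 w 13.8 F [ 0.2 -0.5 -1.7] g 30.0
turn [-0.0005 -0.0009 -0.0009] shift [-0.0508  0.0883  0.0636] world xyz unit dirs(tool x,y): [[-0.992, 0.123], [0.123, 0.992]] q [ 0.2   0.36  1.78 -0.    1.   -1.25]
```

Request:
servo_tool([
  [0,0,0,-0.05,0.088,0.05,5],
  [0,0,0,-0.05,0.088,0.06,5],
  [0,0,0,-0.05,0.088,0.06,5],
  [0,0,0,-0.05,0.088,0.06,5],
])

```text
t: 11.0
ee_pos: [564.1, 140.5, 191.2]
orientation: [-0.193, -3.135, 0.0]
ft_force: [-0.1, -0.5, -1.9]
width: 14.4
grasp_force: 30.0
```

```bash
python3 go.py 563.5 140.3 175 83;  python3 - <<'E'
from h import *
im,d,W=shot('side','side5.png')
cv2.imwrite('pics/c5.png',np.clip(cv2.resize(im[120:230,220:340,::-1],(650,596),interpolation=cv2.INTER_CUBIC)*1.4,0,255).astype(np.uint8))
E
```

```text
t 11.0 pos [564.1 140.5 191.2] yaw_y 82.94 tilt 0.02 w 14.4 F [-0.1 -0.5 -1.9] g 30.0
turn [-0.0001 -0.0002 -0.0006] shift [ 0.0026 -0.0015  0.0811] world xyz unit dirs(tool x,y): [[-0.992, 0.123], [0.123, 0.992]] q [ 0.22  0.4   1.75 -0.    0.99 -1.22]
```

View pics/c5.png

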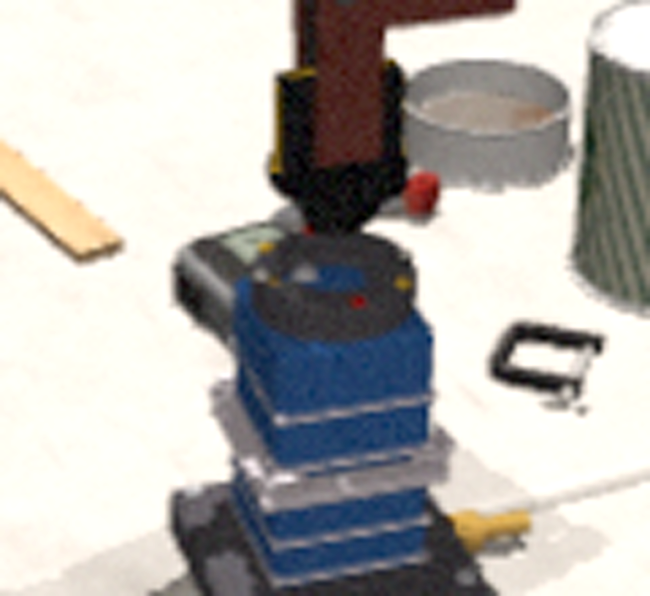

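The lid hangs over the mouth (lid axis about column 340, collar centre about 335). Lowering gently.

Request:
servo_tool([
  [0,0,0,0.002,0,0.05,5],
  [0,0,0,0.002,0,0.08,5],
  [0,0,0,0.002,0,0.11,5],
  [0,0,0,0.002,0,0.13,5],
  [0,0,0,0.002,0,0.13,5],
  [0,0,0,0.002,0,0.13,5],
])

```text
t: 11.8
ee_pos: [564.0, 140.9, 165.4]
orientation: [0.193, 3.135, 0.0]
ft_force: [-0.3, 0.1, -1.5]
width: 14.0
grasp_force: 30.0
```

```bash
python3 go.py 563.5 140.3 157.3 83
```

```text
t 11.8 pos [564.  140.9 165.4] yaw_y 82.96 tilt 0.02 w 14.0 F [-0.3  0.1 -1.5] g 30.0
turn [ 0.0001  0.0002 -0.0004] shift [ 0.0019 -0.0032  0.0406] world xyz unit dirs(tool x,y): [[-0.992, 0.122], [0.122, 0.992]] q [ 0.22  0.43  1.77 -0.    0.94 -1.22]
```

The lid is below the 171 mm hang-up height with no contact force, so the pins are in the slots. Continue down.

Request:
servo_tool([
  [0,0,0,0,-0.002,0.02,5],
  [0,0,0,0,-0.002,0.035,5],
  [0,0,0,0,-0.002,0.042,5],
  [0,0,0,0,-0.002,0.042,5],
  [0,0,0,0,-0.002,0.042,5],
])

```text
t: 12.42
ee_pos: [563.7, 140.4, 157.3]
orientation: [-0.193, -3.136, 0.0]
ft_force: [-1.9, -0.4, 5.7]
width: 13.7
grasp_force: 30.0
```

```bash
python3 go.py 563.5 140.3 157.3 38
```

```text
t 12.425 pos [563.7 140.4 157.3] yaw_y 82.97 tilt 0.01 w 13.7 F [-1.9 -0.4  5.7] g 30.0
turn [-1.000e-04 -0.000e+00  5.232e-01] shift [ 0.0008 -0.0008 -0.0001] world xyz unit dirs(tool x,y): [[-0.992, 0.122], [0.122, 0.992]] q [ 0.22  0.44  1.78 -0.    0.92 -1.22]
```

Home at 157.3 with floor contact. Now twist clockwise about 0.82 rad.

Request:
servo_tool([
  [0,0,0.08,0,0,0,5],
  [0,0,0.16,0,0,0,5],
  [0,0,0.24,0,0,0,5],
  [0,0,0.32,0,0,0,5],
  [0,0,0.4,0,0,0,5],
  [0,0,0.48,0,0,0,5],
  [0,0,0.55,0,0,0,5],
  [0,0,0.55,0,0,0,5],
  [0,0,0.55,0,0,0,5],
])

```text
t: 13.55
ee_pos: [564.0, 140.3, 157.3]
orientation: [1.43, 2.797, -0.0]
ft_force: [-2.6, -2.5, 5.8]
width: 14.0
grasp_force: 30.0
```

```bash
python3 go.py 563.7 140.4 157.3 38; python3 - <<'E'
from h import *
print(ctrl.get_obs()['moment'])
a=[]
for n in('side','top'):
    im,d,W=shot(n,n+'6.png'); a.append(im)
s=cv2.resize(a[0][130:230,220:340],(480,400),interpolation=cv2.INTER_CUBIC)
t=cv2.resize(a[1][167:247,255:319],(320,400),interpolation=cv2.INTER_CUBIC)
cv2.imwrite('pics/c6.png',np.clip(np.hstack([s,t])[:,:,::-1]*1.5,0,255).astype(np.uint8))
E
```

```text
t 13.55 pos [564.  140.3 157.3] yaw_y 35.85 tilt 0.04 w 14.0 F [-2.6 -2.5  5.8] g 30.0
turn [ 0.0001  0.0004 -0.0251] shift [ 0.0014 -0.0007 -0.0002] world xyz unit dirs(tool x,y): [[-0.586, 0.811], [0.811, 0.586]] q [ 0.22  0.44  1.78 -0.    0.92 -0.4 ]
[-0.48512541  0.40924405  0.07011675]
```

View pics/c6.png

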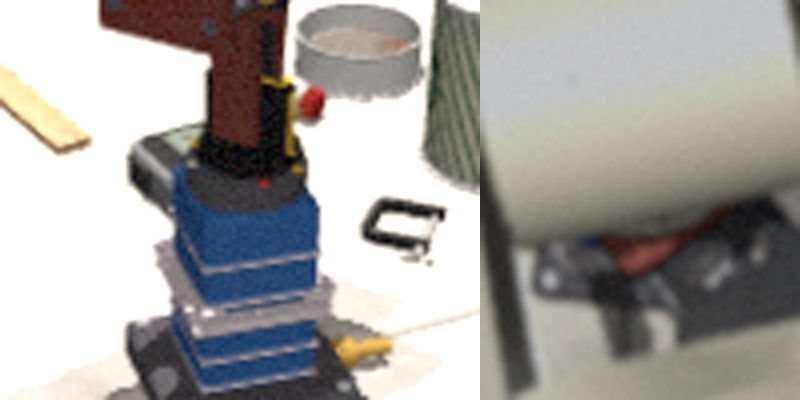

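The side view shows the lid seated and the grip bar's yellow end over the yellow mark (295,168). The cartridge stands level in the lips. The tool has turned 0.82 rad, and the 0.07 N m reaction fits the spring, so I'm handing in.

```bash
python3 -c "
from workcell import ctrl
print(ctrl.close_job())"
```

```text
the job is handed in; nothing more can be done
None
```

I handed the job in at about 13.7 s of the 53 s allowed; no verdict came back. The cartridge stands on the column inside the lips, and the lid is home in its mouth, turned about 0.82 rad clockwise to the yellow marks and still gripped at 30 N.

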